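Count three power modules into the kit tray

TASK

Bring the kit tray up to exactly three rectangular power modules: one is in it already, the others stand in the blue stock crate beside an oval capacitor. Each must end upright on the tray's floor, turned the same way in its compartment as the one already there; lower them in gently, do not drop them. Leave the spare module and the capacitor standing in the crate, and do not push the meter, spool or pliers about.

Things in the scene. Friction and masses are not known exactly. Their poses are not given: they have to be found in the camera images.
- tray: grey open tray, fixed, 165 (x) x 179 (y) x 70 mm high; walls, ribs and floor 5 mm; 2 x 2 compartments, each 75 (x) x 82 (y) mm and 65 mm deep, centred at x +-40, y +-43.5 mm; origin at the centre of its underside. A module goes in with its 64 mm length along tray x: no room for fingers at its ends, only at its broad faces (across its 30 mm thickness)
- crate: blue open crate, fixed, 144 (x) x 164 (y) x 60 mm high; walls, dividers and floor 4 mm; four cells, each 136 (x) x 36 (y) mm, centred at y -60, -20, 20, 60 mm; origin at the centre of its underside. Dividers as high as the modules: fingers reach a module only at its ends (across its 64 mm length). Between crate and tray the bench is clear for standing it down
- module0: rectangular black potted power module, a block 64 mm long (x) x 30 mm thick (y) x 56 mm high (z), four steel terminal studs 6 mm high on top (7 mm diameter, at x +-20, y +-7 mm); 0.25 kg; origin at the centre of its underside; this one stands in the tray at the start
- module1: rectangular black potted power module, a block 64 mm long (x) x 30 mm thick (y) x 56 mm high (z), four steel terminal studs 6 mm high on top (7 mm diameter, at x +-20, y +-7 mm); 0.25 kg; origin at the centre of its underside; stands in the crate at the start, its length along the crate's x
- module2: rectangular black potted power module, a block 64 mm long (x) x 30 mm thick (y) x 56 mm high (z), four steel terminal studs 6 mm high on top (7 mm diameter, at x +-20, y +-7 mm); 0.25 kg; origin at the centre of its underside; stands in the crate at the start, its length along the crate's x
- module3: rectangular black potted power module, a block 64 mm long (x) x 30 mm thick (y) x 56 mm high (z), four steel terminal studs 6 mm high on top (7 mm diameter, at x +-20, y +-7 mm); 0.25 kg; origin at the centre of its underside; stands in the crate at the start, its length along the crate's x
- capacitor: black oval (round-ended) capacitor, 64 mm long (x) x 30 mm thick (y) x 56 mm high with two flat tabs on top; not a module; stands in a cell of the crate; origin at the centre of its underside
- meter: yellow multimeter lying on the bench, 75 (x) x 150 (y) x 40 mm high, a bystander; origin at the centre of its underside
- spool: green wire spool standing on the bench, 60 mm diameter x 50 mm high, a bystander; origin at the centre of its underside
- pliers: pliers with red handles lying on the bench, 140 mm long along x, 14 mm high, a bystander; origin near the pivot, on the bench
Things that resemble listed ones, but are neither listed nor needed, are in the scene too. Leave any yellow look-alike of the module2 alone.

How it is judged:
By the outcome, as a careful person would: the job done as asked, in the order asked, and still so for the second after the job is handed in, with the robot touching nothing.
It also fails if it takes over 72 s, if anything falls off the work surface, if the arm or the gripper's body presses on something with over 40 N, if the wrist force passes 120 N, or if a joint passes its speed limit or range.

ROBOT

A 6-joint arm with a two-finger parallel gripper is mounted at the origin on the work surface. World frame = base frame: x ahead of the robot, y to its left, z up, the work surface at z = 0. Lengths are in m, angles in rad, forces in N, time in s.
With the tool pointing down it reaches from about 0.3 to 0.875 m from the base axis. Payload 6.4 kg.
Tool frame: the origin (TCP) lies between the finger pads; the fingertips stand 22 mm ahead of it and the grasp point (between the pads) lies 3 mm ahead of it; z points along the fingers, y is the line along which they close (so a half turn about z gives the same grasp; the last joint's range is limited). The gripper opens to 85 mm and grips with 20 to 120 N. Pads are 22 mm wide; open, the fingers measure 114 mm over their backs; the gripper's body (76 mm by 85 mm) begins 54 mm behind the grasp point. The pads swing forward as they close: fully open they stand 13 mm farther back than shut.
Start: joints at [-1.319, 0.181, 1.607, -0, 1.354, -0.206], TCP at [0.254, -0.516, 0.253] pointing down, gripper open.
Joint ranges: [-2.99, 2.99], [-0.89, 2.07], [0.3, 2.58], [-1.14, 4.28], [0, 2.63], [-3.12, 3.12]. Speed limits (rad/s): [2.57, 2.57, 3.01, 3.14, 3.14, 3.14].

INTERFACE

Orientations are given as a unit quaternion [w, x, y, z].
In Python, from bench import ctrl, imaging, workorder gives the robot as it stands.
- The arm moves only by the shell command python3 -m pendant 'ROWS' [OPENING]. ROWS is JSON, a list of rows, each a list of 4 numbers: the shift along the tool's x, y, z in cm, then the turn about the tool's z in degrees. In form: [[dx, dy, dz, roll], ...]. A call has 1 to 12 rows; each row is the pose to reach, as a shift and turn from the pose commanded when the call began, along the tool's axes at that moment; what a row does not reach only later rows make up. A row lasts 1/12 s, in which the tool goes at most 41.7 mm and 7.16 degrees, less where a joint would pass 70% of its speed; a pose out of reach is approached as far as the arm can. A call with a gripper value outside its range is refused whole. OPENING is the opening, from 0 (shut) to 1 (fully open), set as the call begins (- or left out, the last holds). The fingers move at their own pace and stop on an object; the grip force is fixed at half the most. Time passes only in rows, so rows that repeat a pose let the fingers close. It gives the time, the measured TCP pose, the force, the opening and the grip force at its end, in the units of the state.
- ctrl.get_obs(): the state, without advancing time (a new reading comes with each control period).
- imaging.camera(name): name is "side" or "top" or "wrist"; returns the picture (480x640x3 uint8, red, green, blue); there is no depth.
- imaging.camera_info(name): a dict with "K" (3x3 intrinsics, pixels), "T" (4x4, takes a point from camera to world coordinates); the wrist camera has in their place "tool_from_camera" (4x4, takes a point from camera to tool coordinates, whose origin is the TCP and whose axes are the flange's). Camera axes: x right, y up, looking along -z (the intrinsics and any distortion apply to the point x, -y, -z); pixel columns grow to the right and rows downward; lengths in m; the calibration is good to about 2 mm. A picture is of the moment at which its call begins: read the wrist's pose just before it. camera_info takes no time and is no camera call.
- workorder.hand_in(): hands the job in; it is judged then, once.
The state is a dict: "time_s": time; "q": joint angles; "dq": joint speeds; "joint_efforts": joint torques, N m; "eef_pos": TCP position; "eef_rot": TCP orientation; "wrist_force": force on the tool from outside, world axes, zero at the start; "torque": the same for the moment, N m; "opening": opening from 0.0 (shut) to 1.0 (fully open); "grasp_force": force on a finger pad.
Only numpy, scipy, OpenCV 4.12 (cv2) and the standard library are available. Lean on these libraries where they do the work, as an engineer would, in place of code of your own. Each camera call takes 0.05 s, during which the arm holds its last target. There are 200 camera calls.

## Working session

There is one attempt and no reset: what is moved stays moved. The work goes in short steps, Python scripts to look and compute and a shell command to move; the robot and the scene stay as the last step left them, time stands still between calls to the robot, and variables do not carry over. Pictures are saved under pics/ and viewed, at most 10 in all, crops included, and the job is handed in when it is done.

```bash
ls; mkdir -p pics
python3 - <<'E'
from bench import ctrl, imaging
import cv2,numpy as np
np.set_printoptions(precision=4,suppress=True)
for n in("top","side"):
    im=imaging.camera(n); cv2.imwrite(f"pics/{n}0.png",im[:,:,::-1]); i=imaging.camera_info(n); print(n,i)
print(imaging.camera_info("wrist"))
print(ctrl.get_obs())
E
```

```text
pics
top {'K': array([[495.3621,   0.    , 321.5594],
       [  0.    , 495.3621, 237.0036],
       [  0.    ,   0.    ,   1.    ]]), 'T': array([[ 0.0212,  0.9841, -0.1761,  0.3814],
       [-0.9996,  0.0244,  0.0162, -0.0503],
       [ 0.0202,  0.1757,  0.9842,  1.1329],
       [ 0.    ,  0.    ,  0.    ,  1.    ]])}
side {'K': array([[492.2382,   0.    , 316.2559],
       [  0.    , 492.2382, 241.6408],
       [  0.    ,   0.    ,   1.    ]]), 'T': array([[-0.8973,  0.2612, -0.3559,  0.1843],
       [-0.4415, -0.5396,  0.7169,  0.7061],
       [-0.0048,  0.8003,  0.5995,  0.6904],
       [ 0.    ,  0.    ,  0.    ,  1.    ]])}
{'K': array([[364.5324,   0.    , 318.6127],
       [  0.    , 364.5324, 235.821 ],
       [  0.    ,   0.    ,   1.    ]]), 'tool_from_camera': array([[ 0.0001,  0.9551,  0.2964,  0.075 ],
       [ 1.    , -0.0001, -0.0002, -0.0015],
       [-0.0002,  0.2964, -0.9551, -0.1204],
       [ 0.    ,  0.    ,  0.    ,  1.    ]])}
{'time_s': 0.1, 'q': array([-1.3193,  0.1814,  1.6079, -0.    ,  1.3538, -0.2063]), 'dq': array([ 0.0009, -0.0017, -0.0032, -0.0017,  0.0002,  0.0003]), 'joint_efforts': array([ -0.0002, -44.5881, -35.2236,  -0.0004,   0.0042,   0.    ]), 'eef_pos': array([ 0.254 , -0.5153,  0.2525]), 'eef_rot': array([-0.0008,  0.9739,  0.2269, -0.    ]), 'wrist_force': array([ 0.3636, -0.9755,  0.4553]), 'torque': array([ 0.0448, -0.0136,  0.065 ]), 'grasp_force': 0.0, 'opening': 1.0043742454390312}
```

View pics/top0.png

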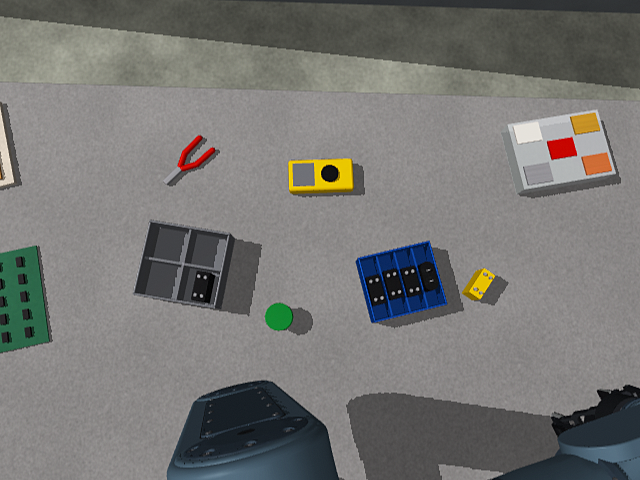

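View pics/side0.png

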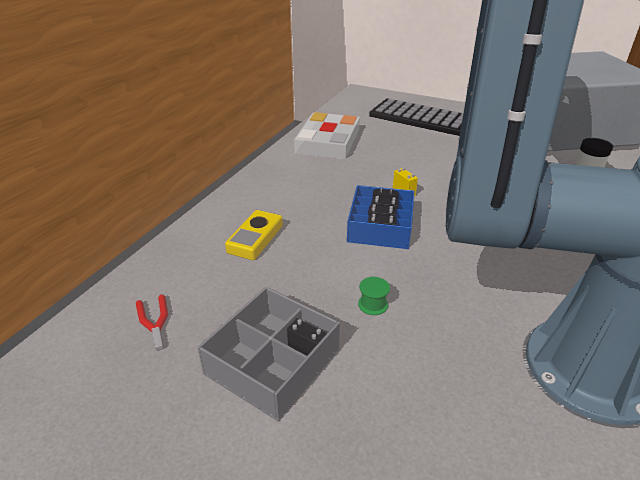

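Top view: the tray is at (185,263) with module0 in its lower-right compartment (203,286). The crate is at (402,281), with four-stud blocks at (376,290), (393,285), (411,281) and the oval capacitor at (430,277).

Candidates for a module:
- (376,290), (393,285), (411,281): three four-stud rectangular blocks, which are the modules.
- (430,277): round-ended with tabs, the capacitor.
- (480,285): yellow look-alike.
- (203,286): already in the tray.

I'll check the choice with a close crop.

```bash
cat > h.py <<'E'
from bench import ctrl, imaging
import cv2,numpy as np
from scipy.spatial.transform import Rotation as R
np.set_printoptions(precision=4,suppress=True)
def snap(n):
    o=ctrl.get_obs(); im=imaging.camera(n); i=imaging.camera_info(n)
    if n=="wrist":
        T=np.eye(4); q=o["eef_rot"]; T[:3,:3]=R.from_quat([q[1],q[2],q[3],q[0]]).as_matrix(); T[:3,3]=o["eef_pos"]; T=T@i["tool_from_camera"]
    else: T=i["T"]
    return im,i["K"],T
def cast(px,z,K,T):
    px=np.atleast_2d(px).astype(float)
    d=np.c_[(px[:,0]-K[0,2])/K[0,0],-(px[:,1]-K[1,2])/K[1,1],-np.ones(len(px))]@T[:3,:3].T
    c=T[:3,3]; return c+d*((z-c[2])/d[:,2])[:,None]
def proj(P,K,T):
    p=(np.atleast_2d(P)-T[:3,3])@T[:3,:3]; return np.c_[K[0,2]+K[0,0]*p[:,0]/-p[:,2],K[1,2]-K[1,1]*p[:,1]/-p[:,2]]
E
python3 - <<'E'
from h import *
im=cv2.imread("pics/top0.png"); i=imaging.camera_info("top");K,T=i["K"],i["T"]
c=np.vstack([cv2.resize(im[230:335,345:505],None,fx=4,fy=4,interpolation=2)[:300*2]]); 
a=cv2.resize(im[230:330,345:455],None,fx=3.6,fy=3.6,interpolation=2); b=cv2.resize(im[212:312,130:240],None,fx=3.6,fy=3.6,interpolation=2)
cv2.imwrite("pics/crop1.png",np.hstack([a,b]))
for n,p,z in [("tray",(185,263),.07),("crate",(402,281),.06),("spool",(279,317),.05),("meter",(321,176),.04),("yel",(480,285),.06)]: print(n,cast(p,z,K,T))
# studs: bright blobs, low saturation
hsv=cv2.cvtColor(im,cv2.COLOR_BGR2HSV); m=((hsv[:,:,1]<60)&(hsv[:,:,2]>150)).astype(np.uint8)
n,l,s,ct=cv2.connectedComponentsWithStats(m)
for k in range(1,n):
    x,y=ct[k]
    if s[k,4]<40 and 340<x<450 and 230<y<330 or s[k,4]<40 and 130<x<240 and 210<y<320: print(ct[k],s[k,4],cast(ct[k],.066,K,T)[0])
E
```

```text
tray [[0.5076 0.2243 0.07  ]]
crate [[ 0.4806 -0.2448  0.06  ]]
spool [[0.3978 0.0199 0.05  ]]
meter [[ 0.719 -0.064  0.04 ]]
yel [[ 0.4758 -0.4151  0.06  ]]
[145. 211.] 1 [0.6207 0.3205 0.066 ]
[182. 211.] 1 [0.6227 0.2398 0.066 ]
[139.  213.5] 2 [0.6147 0.3331 0.066 ]
[225. 212.] 1 [0.6229 0.1457 0.066 ]
[180. 214.] 1 [0.6159 0.2437 0.066 ]
[201. 216.] 1 [0.6126 0.1976 0.066 ]
[157. 219.] 1 [0.6034 0.2929 0.066 ]
[166.5 221. ] 2 [0.5995 0.272  0.066 ]
[171. 220.] 1 [0.602  0.2624 0.066 ]
[178.  221.5] 4 [0.599  0.2469 0.066 ]
[149. 223.] 1 [0.5941 0.3096 0.066 ]
[190.  224.5] 4 [0.593  0.2203 0.066 ]
[198.25 225.75] 4 [0.5906 0.2022 0.066 ]
[206.75 224.25] 4 [0.5945 0.1839 0.066 ]
[148. 227.] 3 [0.5851 0.311  0.066 ]
[215. 229.] 1 [0.5843 0.1653 0.066 ]
[218. 229.] 1 [0.5845 0.1588 0.066 ]
[146.75 230.75] 4 [0.5767 0.313  0.066 ]
[225. 230.] 1 [0.5826 0.1434 0.066 ]
[146. 235.] 3 [0.5673 0.3139 0.066 ]
[228. 236.] 1 [0.5695 0.1362 0.066 ]
[235. 237.] 1 [0.5677 0.1209 0.066 ]
[362. 237.] 1 [ 0.5745 -0.1565  0.066 ]
[145. 240.] 3 [0.5562 0.3151 0.066 ]
[227.  239.5] 2 [0.5617 0.1379 
[... 4520 characters left out ...]
1 [0.4056 0.1358 0.066 ]
[227. 313.] 3 [0.4036 0.1293 0.066 ]
[148.  315.5] 2 [0.3948 0.2953 0.066 ]
[193. 315.] 1 [0.3979 0.2008 0.066 ]
[221. 315.] 1 [0.3991 0.1417 0.066 ]
[234.  316.5] 2 [0.3966 0.1141 0.066 ]
[220. 318.] 1 [0.3928 0.1435 0.066 ]
[429. 319.] 1 [ 0.4003 -0.3009  0.066 ]
[422.5 321. ] 2 [ 0.3957 -0.287   0.066 ]
[370. 322.] 1 [ 0.3913 -0.1748  0.066 ]
[415. 323.] 1 [ 0.3912 -0.2708  0.066 ]
[419.5 322.5] 2 [ 0.3925 -0.2805  0.066 ]
[426. 322.] 1 [ 0.3938 -0.2944  0.066 ]
[381.  325.5] 2 [ 0.3844 -0.1982  0.066 ]
[410.5 325. ] 4 [ 0.3868 -0.2612  0.066 ]
[361. 327.] 1 [ 0.3804 -0.1557  0.066 ]
[385. 326.] 1 [ 0.3836 -0.2068  0.066 ]
[374.  328.5] 2 [ 0.3778 -0.1833  0.066 ]
```

View pics/crop1.png

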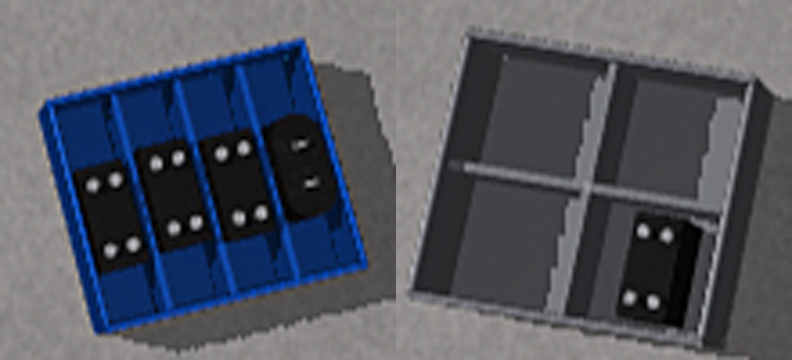

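The crop confirms it: the three left-hand cells hold four-stud rectangular modules and the rightmost cell holds the oval capacitor. I'll take A (-.187) and B (-.225) and leave C. First I'm moving above the crate for a near look.

```bash
python3 -m pendant '[[33,-18,0,-79],[33,-18,0,-79],[33,-18,0,-79],[33,-18,0,-79],[33,-18,0,-79],[33,-18,0,-79],[33,-18,0,-79],[33,-18,0,-79],[33,-18,0,-79],[33,-18,0,-79],[33,-18,0,-79],[33,-18,0,-79]]' 1
cat > studs.py <<'E'
from h import *
def studs(im,K,T,z,amin=25,amax=600):
    hsv=cv2.cvtColor(im,cv2.COLOR_RGB2HSV); m=((hsv[:,:,1]<70)&(hsv[:,:,2]>140)).astype(np.uint8)
    dark=cv2.morphologyEx(((hsv[:,:,2]<60)).astype(np.uint8),cv2.MORPH_DILATE,np.ones((5,5)))
    n,l,s,ct=cv2.connectedComponentsWithStats(m); out=[]
    for k in range(1,n):
        if amin<s[k,4]<amax:
            b=cv2.dilate((l==k).astype(np.uint8),np.ones((7,7)))-(l==k)
            if im[b>0].max(1).mean()<90 and max(s[k,2:4])<2.2*min(s[k,2:4]): out.append((ct[k],s[k,4],cast(ct[k],z,K,T)[0]))
    return out
if __name__=="__main__":
    import sys
    im,K,T=snap("wrist"); cv2.imwrite(sys.argv[1],im[:,:,::-1])
    for c,a,p in studs(im,K,T,float(sys.argv[2])): print(c.round(1),a,p)
    o=ctrl.get_obs(); q=o["eef_rot"]; print(o["time_s"],o["eef_pos"],"psi",np.degrees(2*np.arctan2(q[2],q[1])),"F",o["wrist_force"],o["grasp_force"],o["opening"])
E
python3 studs.py pics/w1.png .066
```

```text
time_s: 1.1
eef_pos: [0.4709, -0.2072, 0.2529]
eef_rot: [-0.0, 0.604, 0.797, -0.0]
wrist_force: [0.2, -1.1, -0.7]
opening: 1.0
grasp_force: 0.0
[290.9 180.6] 45 [ 0.4392 -0.1844  0.066 ]
[338.1 181. ] 43 [ 0.4776 -0.1741  0.066 ]
[291.1 197.1] 43 [ 0.4428 -0.1981  0.066 ]
[337.9 197.2] 40 [ 0.4814 -0.1874  0.066 ]
[295.2 226.8] 37 [ 0.4528 -0.2226  0.066 ]
[341.1 226.9] 39 [ 0.4916 -0.2119  0.066 ]
[295.6 241.8] 37 [ 0.4566 -0.236   0.066 ]
[340.5 242.1] 37 [ 0.4951 -0.2255  0.066 ]
[292.2 268.4] 34 [ 0.46   -0.2614  0.066 ]
[336.1 269.3] 33 [ 0.4987 -0.2515  0.066 ]
[292.1 282.4] 31 [ 0.4634 -0.2749  0.066 ]
[335.5 283.5] 32 [ 0.5021 -0.2651  0.066 ]
1.15 [ 0.4706 -0.2079  0.2529] psi 105.19042834007458 F [-0.172  -0.5142 -0.2491] 0.0 0.9984116023540067
```

```bash
python3 -m pendant '[[2.4,-0.45,0,0],[2.4,-0.45,3,0],[2.4,-0.45,7,0],[2.4,-0.45,11,0],[2.4,-0.45,14,0],[2.4,-0.45,16.5,0],[2.4,-0.45,18.5,0],[2.4,-0.45,20,0],[2.4,-0.45,21,0],[2.4,-0.45,21,0]]'
```

```text
time_s: 1.98
eef_pos: [0.4583, -0.1861, 0.0412]
eef_rot: [-0.002, 0.609, 0.793, -0.0]
wrist_force: [-0.7, 0.3, 0.6]
opening: 1.0
grasp_force: 0.0
```

```bash
python3 -m pendant '[[0,0,0,0],[0,0,0,0],[0,0,0,0],[0,0,0,0],[0,0,0,0],[0,0,0,0]]' 0.3; python3 -m pendant '[[0,0,-0.5,0],[0,0,-1.5,0],[0,0,-3.5,0],[0,0,-6,0],[0,0,-9,0],[0,0,-11,0],[0,0,-11,0]]'
```

```text
time_s: 2.48
eef_pos: [0.461, -0.1873, 0.0446]
eef_rot: [0.001, 0.607, 0.795, -0.0]
wrist_force: [0.3, -0.1, 6.1]
opening: 0.741
grasp_force: 67.5
time_s: 3.07
eef_pos: [0.4623, -0.1879, 0.1582]
eef_rot: [0.004, 0.607, 0.795, 0.0]
wrist_force: [0.5, -0.3, -3.4]
opening: 0.738
grasp_force: 69.1
```

```bash
python3 -m pendant '[[3,2,0,6],[6,4.5,0,12],[9.5,7,0,18],[13,9.5,0,24],[16.2,11.6,0,26],[16.2,11.6,2,26],[16.2,11.6,5,26],[16.2,11.6,7.5,26],[16.2,11.6,9,26],[16.2,11.6,10.2,26],[16.2,11.6,10.7,26],[16.2,11.6,10.7,26]]'; python3 -m pendant '[[0,0,0.2,0],[0,0,0.4,0],[0,0,0.6,0],[0,0,0.7,0],[0,0,0.7,0]]'
```

```text
time_s: 4.07
eef_pos: [0.5281, 0.0005, 0.0447]
eef_rot: [-0.001, 0.77, 0.638, -0.001]
wrist_force: [0.1, -0.2, -3.0]
opening: 0.743
grasp_force: 68.8
time_s: 4.48
eef_pos: [0.5302, 0.0, 0.0406]
eef_rot: [0.001, 0.77, 0.638, 0.0]
wrist_force: [-1.4, -0.2, 4.4]
opening: 0.738
grasp_force: 69.6
```

```bash
python3 -m pendant '[[0,0,0,0],[0,0,0,0],[0,0,0,0],[0,0,0,0],[0,0,0,0]]' 1; python3 -m pendant '[[0,0,-2,0],[0,0,-6,0],[0,0,-10,0],[0,0,-14,0],[0,0,-18,0],[0,0,-18,0],[0,0,-18,0]]'; python3 studs.py pics/w2.png .062
```

```text
time_s: 4.9
eef_pos: [0.5295, 0.0002, 0.0394]
eef_rot: [0.0, 0.77, 0.638, 0.0]
wrist_force: [0.1, 0.6, -0.2]
opening: 0.999
grasp_force: 0.0
time_s: 5.48
eef_pos: [0.5312, -0.0001, 0.2225]
eef_rot: [0.003, 0.77, 0.638, 0.002]
wrist_force: [-0.3, 0.4, -0.6]
opening: 0.998
grasp_force: 0.0
[290.  213.1] 39 [0.5102 0.0121 0.062 ]
[340.5 212.9] 37 [0.5494 0.0047 0.062 ]
[290.5 230.1] 37 [ 0.5076 -0.0016  0.062 ]
[340.2 230. ] 37 [ 0.5468 -0.0091  0.062 ]
5.5333 [0.5297 0.0002 0.2201] psi 79.23303238683317 F [ 0.0144 -0.5058 -0.4487] 0.0 1.0046569805667585
```

```bash
python3 -m pendant '[[4,-1.2,-2,-7],[8,-2.4,-4,-14],[12,-3.6,-6,-21],[16,-4.8,-6,-28],[20,-6,-6,-35],[21.6,-6.4,-6,-42],[21.6,-6.4,-6,-49],[21.6,-6.4,-6,-56],[21.6,-6.4,-6,-63],[21.6,-6.4,-6,-70],[21.6,-6.4,-6,-77],[21.6,-6.4,-6,-84]]';  python3 -m pendant '[[0,0,0,-6],[0,0,0,-6],[0,0,0,-6]]'; python3 studs.py pics/w3.png .067
```

```text
time_s: 6.53
eef_pos: [0.5057, 0.2243, 0.2765]
eef_rot: [-0.002, 0.143, 0.99, -0.001]
wrist_force: [-0.0, 0.4, -0.9]
opening: 1.005
grasp_force: 0.0
time_s: 6.78
eef_pos: [0.5061, 0.2243, 0.2773]
eef_rot: [-0.002, 0.095, 0.995, -0.0]
wrist_force: [-0.2, -0.4, 0.9]
opening: 1.0
grasp_force: 0.0
[263.  144.4] 41 [0.4384 0.1879 0.067 ]
[279.  143.5] 40 [0.4403 0.2019 0.067 ]
[267.3 189.4] 35 [0.478  0.1824 0.067 ]
[282.7 188.5] 34 [0.4799 0.1964 0.067 ]
[106.2 253.7] 31 [0.5093 0.0153 0.067 ]
[113. 291.] 27 [0.5481 0.0078 0.067 ]
6.8333 [0.5062 0.2243 0.2777] psi 169.03341646882257 F [-0.6564  0.044   1.0864] 0.0 1.0003329557915823
```

View pics/w3.png

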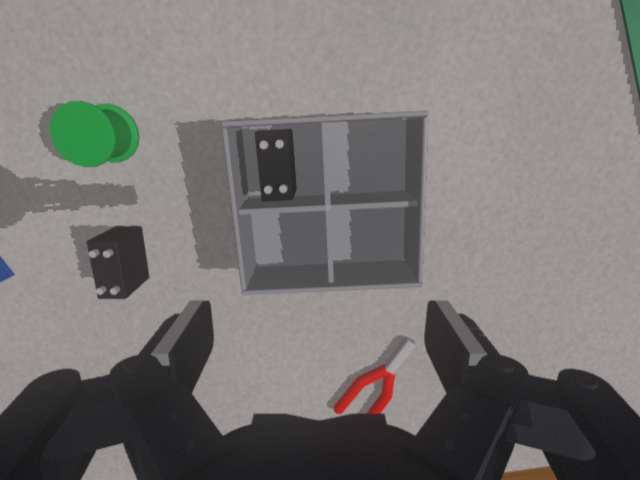

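The wrist view shows the tray rim corners near (225,122), (427,113), (420,285) and (244,291), with module0 in the upper-left compartment (275,165). Module A stands on the bench at (105,270).

Run:
```python
from h import *
im=cv2.imread("pics/w3.png"); o=ctrl.get_obs(); i=imaging.camera_info("wrist"); q=o["eef_rot"]
T=np.eye(4);T[:3,:3]=R.from_quat([q[1],q[2],q[3],q[0]]).as_matrix();T[:3,3]=[.5060,.2243,.2773];T=T@i["tool_from_camera"];K=i["K"]
c=cast([(225,122),(427,113),(421,285),(243,292)],.07,K,T)[:,:2]; print(c,c.mean(0))
for k in range(4):
    d=c[(k+1)%4]-c[k]; print(np.linalg.norm(d),np.degrees(np.arctan2(d[1],d[0])))
# rib lines: cross and middle points
for n,p in [("cross",(328,206)),("ribx top",(326,122)),("ribx bot",(331,284)),("riby L",(240,210)),("riby R",(416,203))]: print(n,cast(p,.07,K,T)[0])
it=imaging.camera_info("top")
c=cast([(130+(x-396)/3.6,212+y/3.6) for x,y in [(470,30),(752,80),(702,347),(411,296)]],.07,it["K"],it["T"])[:,:2]; print(c,c.mean(0))
for k in range(4):
    d=c[(k+1)%4]-c[k]; print(np.linalg.norm(d),np.degrees(np.arctan2(d[1],d[0])))
```

```text
[[0.414  0.1607]
 [0.4396 0.3318]
 [0.5983 0.3093]
 [0.5725 0.1358]] [0.5061 0.2344]
0.17296019249894712 81.46753330400394
0.16021267602744166 -8.069170935894729
0.1753507692090835 -98.45788560533114
0.16043942632858224 171.07650169618717
cross [0.5032 0.2341 0.07  ]
ribx top [0.4305 0.2459 0.07  ]
ribx bot [0.5805 0.2228 0.07  ]
riby L [0.4915 0.1539 0.07  ]
riby R [0.5157 0.3137 0.07  ]
[[0.5993 0.3054]
 [0.5728 0.1338]
 [0.4126 0.1545]
 [0.4386 0.3268]] [0.5058 0.2301]
0.17361061321708407 -98.77714958871238
0.16149162351820923 172.64551583192002
0.1743156649127291 81.42823634396154
0.1621004107140074 -7.608702507752756
```

```bash
python3 -m pendant '[[-1.1,-3.5,0,0],[-2.2,-7.2,0,0],[-3.3,-11,0,0],[-4.4,-14.8,0,0],[-5.5,-18.5,2,0],[-6.4,-21.4,5,0],[-6.4,-21.4,8,0],[-6.4,-21.4,10,0],[-6.4,-21.4,11,0],[-6.4,-21.4,11,0],[-6.4,-21.4,11,0]]' 0.6; python3 studs.py pics/w4.png .062
```

```text
time_s: 7.75
eef_pos: [0.5298, 0.0025, 0.1694]
eef_rot: [-0.0, 0.094, 0.996, 0.0]
wrist_force: [-0.2, 0.2, -0.1]
opening: 0.6
grasp_force: 0.0
[619.3  32.4] 140 [0.4383 0.1915 0.062 ]
[630.6 108.4] 127 [0.4807 0.2002 0.062 ]
[606.1 109.7] 128 [0.4788 0.186  0.062 ]
[304.2 215.2] 81 [ 0.5082 -0.002   0.062 ]
[325.8 215.3] 81 [0.5108 0.0116 0.062 ]
[304.9 272.8] 69 [ 0.5475 -0.0095  0.062 ]
[325.6 272.7] 69 [0.55   0.0042 0.062 ]
[117.8 419.5] 52 [ 0.6408 -0.1764  0.062 ]
[519.7 419.6] 63 [0.6992 0.1296 0.062 ]
7.8 [0.5305 0.0025 0.1705] psi 169.2296822988645 F [ 0.6929 -0.2098  0.3502] 0.0 0.601243735174328
```

```bash
python3 -m pendant '[[0,-0.1,3,0],[0,-0.1,7,0],[0,-0.1,10,0],[0,-0.1,12,0],[0,-0.1,12.8,0],[0,-0.1,12.8,0]]'; python3 -m pendant '[[0,0,0,0],[0,0,0,0],[0,0,0,0],[0,0,0,0],[0,0,0,0],[0,0,0,0]]' 0.1;  python3 -m pendant '[[0,0,-0.5,0],[0,0,-2,0],[0,0,-5,0],[0,0,-9,0],[0,0,-12,0],[0,0,-14,0],[0,0,-14,0]]'
```

```text
time_s: 8.3
eef_pos: [0.5294, 0.0017, 0.0409]
eef_rot: [-0.001, 0.094, 0.996, 0.0]
wrist_force: [0.6, 0.6, -0.5]
opening: 0.6
grasp_force: 0.0
time_s: 8.8
eef_pos: [0.5316, 0.0009, 0.0437]
eef_rot: [0.002, 0.094, 0.996, -0.0]
wrist_force: [0.1, 1.0, 7.6]
opening: 0.338
grasp_force: 60.7
time_s: 9.38
eef_pos: [0.5324, 0.0007, 0.1869]
eef_rot: [0.005, 0.094, 0.996, -0.001]
wrist_force: [0.9, -0.5, -2.6]
opening: 0.346
grasp_force: 60.1
```

```bash
python3 -m pendant '[[0.5,3.6,0,-1],[1,7.2,0,-2],[1.5,11,0,-2.6],[2,15,0,-2.6],[2.45,18.1,0,-2.6],[2.45,18.1,3,-2.6],[2.45,18.1,5,-2.6],[2.45,18.1,5,-2.6],[2.45,18.1,5,-2.6]]'; python3 studs.py pics/w5.png .128
```

```text
time_s: 10.13
eef_pos: [0.5371, 0.1835, 0.1289]
eef_rot: [-0.003, 0.071, 0.997, -0.001]
wrist_force: [-0.0, 0.4, -2.8]
opening: 0.343
grasp_force: 60.4
[296.4  76.5] 228 [0.4465 0.1904 0.128 ]
[326.5  76.3] 224 [0.4478 0.1996 0.128 ]
[298.2 164. ] 182 [0.4728 0.1867 0.128 ]
[326.5 163.8] 182 [0.4741 0.196  0.128 ]
[297.1 303.7] 437 [0.5231 0.1783 0.128 ]
[341.4 304.5] 428 [0.5258 0.1945 0.128 ]
[299.9 407.2] 309 [0.5694 0.172  0.128 ]
[339.7 406.7] 328 [0.5714 0.1881 0.128 ]
[155.3 410.9] 182 [0.5629 0.1132 0.128 ]
[475.3 404. ] 40 [0.5778 0.2427 0.128 ]
[488.2 417.5] 62 [0.5853 0.2478 0.128 ]
[435.  433.3] 250 [0.5904 0.2258 0.128 ]
10.1833 [0.5387 0.1834 0.1306] psi 171.81080772286177 F [ 1.7276  0.7578 -3.3799] 60.41972637176514 0.34176315754918346
```

View pics/w5.png

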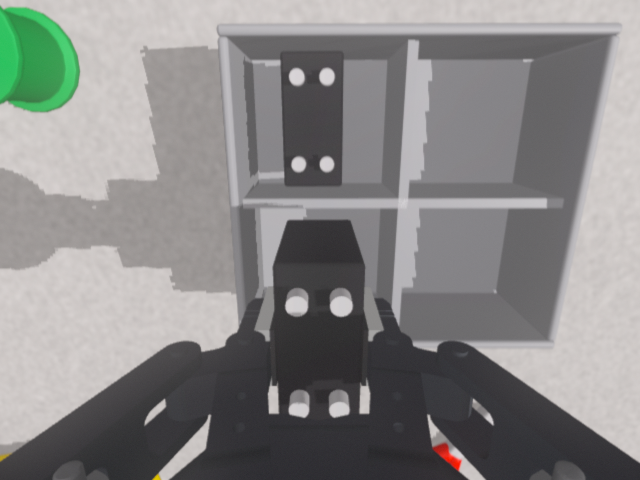

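The wrist view shows held module A with studs at (297,304), (341,304), (300,407) and (340,407). The tray's rear rim is at row 29, its mid rib at row 202 and its front rim at row 346. The left wall is at column 236 and the middle rib at column 405, so I'll compute the fit.

```bash
cat > fit.py <<'E'
from h import *
def fit(pos,q,pts):
    i=imaging.camera_info("wrist");T=np.eye(4);T[:3,:3]=R.from_quat([q[1],q[2],q[3],q[0]]).as_matrix();T[:3,3]=pos
    a=np.radians(-8.3);Rt=np.array([[np.cos(a),-np.sin(a)],[np.sin(a),np.cos(a)]])
    for n,p,z in pts:
        P=cast(p,z,i["K"],T@i["tool_from_camera"])[0,:2]; print(n,P,"u,v from (.5055,.233):",(P-[.5055,.233])@Rt)
E
python3 - <<'E'
from fit import *
o=ctrl.get_obs();print(o["eef_pos"])
pts=[("studs %.3f"%z,((297.1+341.4+299.9+339.7)/4,0),z) for z in ()]
for z in (.145,.152):
    for p in [(297.1,303.7),(341.4,304.5),(299.9,407.2),(339.7,406.7)]: pts.append(("stud%.3f"%z,p,z))
pts+=[("rear rim",(320,29),.07),("rear rim R",(520,29),.07),("rib y L",(320,202),.07),("front rim R",(480,346),.07),("left wall L",(236,200),.07),("mid rib",(405,200),.07),("right wall",(570,200),.07),("m0a",(296.4,76.5),.067),("m0d",(326.5,163.8),.067)]
fit([.538,.1835,.1305],[0,.0715,.9974,0],pts)
E
```

```text
[0.5387 0.1834 0.1306]
stud0.145 [0.5161 0.1805] u,v from (.5055,.233): [ 0.0181 -0.0504]
stud0.145 [0.5184 0.1946] u,v from (.5055,.233): [ 0.0183 -0.0361]
stud0.145 [0.5567 0.1749] u,v from (.5055,.233): [ 0.059  -0.0501]
stud0.145 [0.5585 0.189 ] u,v from (.5055,.233): [ 0.0588 -0.0359]
stud0.152 [0.5125 0.1815] u,v from (.5055,.233): [ 0.0144 -0.05  ]
stud0.152 [0.5147 0.1946] u,v from (.5055,.233): [ 0.0146 -0.0366]
stud0.152 [0.5504 0.1763] u,v from (.5055,.233): [ 0.0526 -0.0496]
stud0.152 [0.5521 0.1894] u,v from (.5055,.233): [ 0.0524 -0.0364]
rear rim [0.4228 0.2015] u,v from (.5055,.233): [-0.0773 -0.0431]
rear rim R [0.4354 0.289 ] u,v from (.5055,.233): [-0.0775  0.0453]
rib y L [0.4998 0.1905] u,v from (.5055,.233): [ 0.0005 -0.0428]
front rim R [0.596  0.2694] u,v from (.5055,.233): [0.0843 0.0491]
left wall L [0.4927 0.1488] u,v from (.5055,.233): [-0.0005 -0.0852]
mid rib [0.5049 0.2331] u,v from (.5055,.233): [-0.0006  0.    ]
right wall [0.5167 0.3154] u,v from (.5055,.233): [-0.0008  0.0832]
m0a [0.44  0.188] u,v from (.5055,.233): [-0.0583 -0.054 ]
m0d [0.4817 0.1964] u,v from (.5055,.233): [-0.0182 -0.0397]
```

```bash
python3 -m pendant '[[-0.2,0,1,0],[-0.2,0,3,0],[-0.2,0,5,0],[-0.2,0,6.5,0],[-0.2,0,7.5,0],[-0.2,0,8,0],[-0.2,0,8,0],[-0.2,0,8,0]]'; python3 -m pendant '[[0,0,0.1,0],[0,0,0.2,0],[0,0,0.3,0],[0,0,0.4,0],[0,0,0.4,0]]'
```

```text
time_s: 10.85
eef_pos: [0.542, 0.1833, 0.052]
eef_rot: [0.001, 0.071, 0.997, 0.0]
wrist_force: [0.2, -0.1, -1.8]
opening: 0.343
grasp_force: 60.7
time_s: 11.27
eef_pos: [0.5419, 0.1835, 0.0487]
eef_rot: [0.001, 0.071, 0.997, 0.0]
wrist_force: [-3.3, -1.0, 6.2]
opening: 0.341
grasp_force: 61.8
```

```bash
python3 -m pendant '[[0,0,0,0],[0,0,0,0],[0,0,0,0],[0,0,0,0]]' 0.55; python3 -m pendant '[[0,0,-1,0],[0,0,-4,0],[0,0,-8,0],[0,0,-12,0],[0,0,-16,0],[0,0,-20,0],[0,0,-20,0],[0,0,-20,0]]'; python3 studs.py pics/w6.png .067
```

```text
time_s: 11.6
eef_pos: [0.5427, 0.185, 0.0488]
eef_rot: [0.002, 0.071, 0.997, 0.001]
wrist_force: [0.7, 7.4, 4.3]
opening: 0.543
grasp_force: 3.5
time_s: 12.27
eef_pos: [0.5433, 0.1835, 0.2517]
eef_rot: [0.004, 0.071, 0.997, 0.001]
wrist_force: [-0.9, 0.2, -0.6]
opening: 0.549
grasp_force: 0.0
[303.4  83.2] 63 [0.438  0.1878 0.067 ]
[321.4  83.1] 62 [0.4399 0.2016 0.067 ]
[304.2 136.5] 55 [0.4774 0.1823 0.067 ]
[321.5 136.5] 52 [0.4794 0.1961 0.067 ]
[309.4 186.2] 47 [0.5179 0.1804 0.067 ]
[326. 186.] 45 [0.5197 0.1942 0.067 ]
[310.  231.3] 42 [0.5572 0.175  0.067 ]
[326.  231.3] 42 [0.5591 0.1888 0.067 ]
[512.  417.4] 83 [0.7878 0.3533 0.067 ]
[121.5 421.9] 32 [ 0.7351 -0.0512  0.067 ]
12.3167 [0.5418 0.1833 0.2489] psi 171.82493891982799 F [ 0.2813  0.0603 -0.4534] 0.0 0.5505792182101482
```

```bash
python3 -m pendant '[[0.1,-3.7,0,7],[0.2,-7.5,0,14],[0.3,-11.3,0,21],[0.4,-15.1,0,28],[0.5,-18.9,0,35],[0.6,-22.7,0,42],[0.7,-26.5,0,49],[0.8,-30.3,0,56],[0.9,-34.1,0,63],[0.9,-38,0,66.6],[0.9,-41.3,0,66.6],[0.9,-41.3,0,66.6]]' 1; python3 -m pendant '[[0,0,0,0]]'; python3 studs.py pics/w7.png .066
```

```text
time_s: 13.32
eef_pos: [0.4717, -0.2291, 0.2454]
eef_rot: [-0.001, 0.609, 0.793, -0.001]
wrist_force: [-0.4, 0.2, 0.5]
opening: 0.999
grasp_force: 0.0
time_s: 13.4
eef_pos: [0.4723, -0.2253, 0.2453]
eef_rot: [-0.002, 0.609, 0.793, 0.0]
wrist_force: [-0.3, 0.3, -0.5]
opening: 0.997
grasp_force: 0.0
[346.8 208.8] 43 [ 0.4917 -0.2114  0.066 ]
[299.2 209. ] 41 [ 0.4531 -0.222   0.066 ]
[299.7 225. ] 42 [ 0.4569 -0.2354  0.066 ]
[346.3 225. ] 42 [ 0.4953 -0.2251  0.066 ]
[296.2 253. ] 41 [ 0.4602 -0.2608  0.066 ]
[342.  253.5] 38 [ 0.4989 -0.2509  0.066 ]
[296.3 267.9] 38 [ 0.4636 -0.2743  0.066 ]
[341.3 268.5] 34 [ 0.5022 -0.2646  0.066 ]
13.45 [ 0.4726 -0.224   0.2455] psi 105.13170777893922 F [-0.0627 -0.3607 -0.196 ] 0.0 0.9977505756701209
```

```bash
python3 -m pendant '[[0,0.15,3,0],[0,0.15,7,0],[0,0.15,11,0],[0,0.15,14,0],[0,0.15,16.5,0],[0,0.15,18.5,0],[0,0.15,19.8,0],[0,0.15,20.4,0],[0,0.15,20.4,0]]'; python3 -m pendant '[[0,0,0,0],[0,0,0,0],[0,0,0,0],[0,0,0,0],[0,0,0,0],[0,0,0,0]]' 0.3; python3 -m pendant '[[0,0,-0.5,0],[0,0,-1.5,0],[0,0,-3.5,0],[0,0,-6,0],[0,0,-9,0],[0,0,-11,0],[0,0,-11,0]]'
```

```text
time_s: 14.2
eef_pos: [0.474, -0.2214, 0.0414]
eef_rot: [-0.002, 0.606, 0.795, 0.0]
wrist_force: [-0.3, 0.8, -0.2]
opening: 1.003
grasp_force: 0.0
time_s: 14.7
eef_pos: [0.476, -0.2242, 0.0446]
eef_rot: [0.001, 0.607, 0.795, 0.0]
wrist_force: [0.5, 2.6, 5.8]
opening: 0.743
grasp_force: 67.7
time_s: 15.28
eef_pos: [0.4774, -0.2256, 0.1586]
eef_rot: [0.004, 0.607, 0.795, -0.0]
wrist_force: [0.9, -0.9, -2.7]
opening: 0.738
grasp_force: 67.0
```

```bash
python3 -m pendant '[[3.4,1.9,0,6],[6.8,3.8,0,12],[10.2,5.7,0,18],[13.6,7.6,0,23.4],[17,9.5,0,23.4],[20.1,11.2,1,23.4],[20.1,11.2,4,23.4],[20.1,11.2,7,23.4],[20.1,11.2,9,23.4],[20.1,11.2,10.2,23.4],[20.1,11.2,10.7,23.4],[20.1,11.2,10.7,23.4]]'; python3 -m pendant '[[0,0,0.2,0],[0,0,0.4,0],[0,0,0.6,0],[0,0,0.7,0],[0,0,0.7,0]]'
```

```text
time_s: 16.28
eef_pos: [0.5293, -0.0004, 0.0449]
eef_rot: [-0.001, 0.756, 0.655, -0.001]
wrist_force: [0.8, 0.7, -3.2]
opening: 0.742
grasp_force: 67.0
time_s: 16.7
eef_pos: [0.5313, -0.0007, 0.0406]
eef_rot: [0.001, 0.756, 0.655, 0.0]
wrist_force: [-0.9, -0.7, 3.9]
opening: 0.74
grasp_force: 67.5
```

```bash
python3 -m pendant '[[0,0,0,0],[0,0,0,0],[0,0,0,0],[0,0,0,0],[0,0,0,0]]' 1; python3 -m pendant '[[0,0,-2,0],[0,0,-6,0],[0,0,-10,0],[0,0,-13,-7],[0,0,-13,-14],[0,0,-13,-21],[0,0,-13,-28],[0,0,-13,-35],[0,0,-13,-42],[0,0,-13,-49],[0,0,-13,-56],[0,0,-13,-63]]'; python3 -m pendant '[[0,0,0,-7],[0,0,0,-14],[0,0,0,-21],[0,0,0,-27],[0,0,0,-27],[0,0,0,-27]]' 0.6;  python3 studs.py pics/w8.png .062
```

```text
time_s: 17.12
eef_pos: [0.5304, -0.0004, 0.0393]
eef_rot: [0.0, 0.756, 0.655, 0.0]
wrist_force: [-0.0, 1.2, 0.0]
opening: 1.0
grasp_force: 0.0
time_s: 18.12
eef_pos: [0.5303, -0.0004, 0.1692]
eef_rot: [-0.0, 0.299, 0.954, -0.0]
wrist_force: [0.1, -0.0, 0.3]
opening: 0.997
grasp_force: 0.0
time_s: 18.62
eef_pos: [0.5303, -0.0004, 0.1692]
eef_rot: [-0.0, 0.073, 0.997, 0.0]
wrist_force: [0.1, -0.5, 0.0]
opening: 0.597
grasp_force: 0.0
[631.   44.5] 137 [0.4381 0.1915 0.062 ]
[614.3 120.8] 121 [0.4786 0.1859 0.062 ]
[605.1 189.5] 101 [0.52  0.184 0.062]
[628.  189.5] 104 [0.5221 0.1983 0.062 ]
[305.5 214.8] 81 [ 0.5089 -0.005   0.062 ]
[327.3 214.7] 81 [0.5108 0.0089 0.062 ]
[591.1 250.7] 82 [0.5604 0.1783 0.062 ]
[612.7 250.6] 81 [0.5625 0.1925 0.062 ]
[306.3 272.2] 70 [ 0.5483 -0.0106  0.062 ]
[327.  272.1] 69 [0.5502 0.0032 0.062 ]
[117.7 419.6] 53 [ 0.649  -0.1744  0.062 ]
[519.7 419.6] 61 [0.6942 0.1338 0.062 ]
18.6667 [ 0.5303 -0.0004  0.1692] psi 171.6403634688814 F [0.2753 0.0083 0.0418] 0.0 0.5969426889531613
```

```bash
python3 -m pendant '[[0,0,3,0],[0,0,7,0],[0,0,10,0],[0,0,12,0],[0,0,12.8,0],[0,0,12.8,0]]'; python3 -m pendant '[[0,0,0,0],[0,0,0,0],[0,0,0,0],[0,0,0,0],[0,0,0,0],[0,0,0,0]]' 0.1;  python3 -m pendant '[[0,0,-0.5,0],[0,0,-2,0],[0,0,-5,0],[0,0,-9,0],[0,0,-12,0],[0,0,-14,0],[0,0,-14,0]]'; python3 -m pendant '[[0.2,3.6,0,0],[0.4,7.4,0,0],[0.7,11.2,0,0],[1,15,0,0],[1.3,19,0,0],[1.5,23,0,0],[1.7,27.1,0,0],[1.7,27.1,2,0],[1.7,27.1,4,0],[1.7,27.1,5,0],[1.7,27.1,5,0],[1.7,27.1,5,0]]'; python3 studs.py pics/w9.png .067
```

```text
time_s: 19.17
eef_pos: [0.5287, -0.0001, 0.0393]
eef_rot: [-0.002, 0.072, 0.997, 0.0]
wrist_force: [0.1, -0.1, 0.6]
opening: 0.6
grasp_force: 0.0
time_s: 19.67
eef_pos: [0.5318, -0.0007, 0.043]
eef_rot: [0.002, 0.071, 0.997, -0.0]
wrist_force: [-0.8, 0.1, 6.9]
opening: 0.345
grasp_force: 60.7
time_s: 20.25
eef_pos: [0.5331, -0.0009, 0.1866]
eef_rot: [0.004, 0.071, 0.997, -0.001]
wrist_force: [1.5, -0.9, -2.9]
opening: 0.345
grasp_force: 59.9
time_s: 21.25
eef_pos: [0.551, 0.2695, 0.1298]
eef_rot: [-0.002, 0.072, 0.997, -0.001]
wrist_force: [0.9, -0.3, -2.5]
opening: 0.345
grasp_force: 60.7
[110.4  72.8] 293 [0.4391 0.189  0.067 ]
[140.2  72.7] 278 [0.441  0.2027 0.067 ]
[124.2 159.9] 241 [0.4783 0.1835 0.067 ]
[152.1 159.9] 226 [0.4803 0.1972 0.067 ]
[168.2 238. ] 117 [0.5209 0.1945 0.067 ]
[297.1 306.5] 438 [0.5702 0.2554 0.067 ]
[341.5 307.4] 432 [0.5742 0.2799 0.067 ]
[153.5 305.1] 177 [0.5579 0.176  0.067 ]
[176.8 306.3] 96 [0.5605 0.1887 0.067 ]
[300.6 407.9] 292 [0.639  0.2464 0.067 ]
[339.8 408.3] 280 [0.6427 0.2703 0.067 ]
[155.3 410.9] 182 [0.6286 0.1572 0.067 ]
[481.9 410.9] 190 [0.657  0.3568 0.067 ]
21.3 [0.5521 0.2697 0.1312] psi 171.77760835785054 F [-1.1178 -0.2172 -2.7552] 60.652116537094116 0.3447706087234131
```

View pics/w9.png

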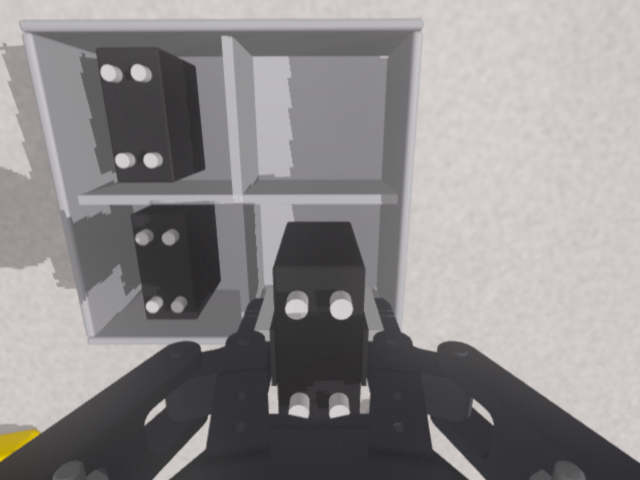

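The view shows held B over the (+x,+y) compartment, with the rear rim at row 25, the rib at row 197, the front rim at row 340, the mid rib at column 238 and the right wall at column 403. Module A stands straight at (165,270).

Run:
```python
from fit import *
pts=[("stud",p,.146) for p in [(297.1,306.5),(341.5,307.4),(300.6,407.9),(339.8,408.3)]]
pts+=[("rear rim",(320,25),.07),("rib y",(320,197),.07),("front rim",(130,340),.07),("mid rib",(238,197),.07),("right wall",(403,197),.07)]
fit([.5515,.2697,.1308],[0,.0716,.9974,0],pts)
```

```text
stud [0.5302 0.2666] u,v from (.5055,.233): [0.0196 0.0368]
stud [0.5326 0.2807] u,v from (.5055,.233): [0.0199 0.0511]
stud [0.5699 0.2615] u,v from (.5055,.233): [0.0596 0.0374]
stud [0.572  0.2752] u,v from (.5055,.233): [0.0598 0.0513]
rear rim [0.4347 0.288 ] u,v from (.5055,.233): [-0.078   0.0442]
rib y [0.5108 0.2771] u,v from (.5055,.233): [-0.0011  0.0444]
front rim [0.5773 0.158 ] u,v from (.5055,.233): [ 0.0819 -0.0639]
mid rib [0.5049 0.2362] u,v from (.5055,.233): [-0.001   0.0031]
right wall [0.5168 0.3185] u,v from (.5055,.233): [-0.0012  0.0862]
```

```bash
python3 -m pendant '[[-0.1,0.15,1,0],[-0.1,0.15,3,0],[-0.1,0.15,5,0],[-0.1,0.15,6.5,0],[-0.1,0.15,7.5,0],[-0.1,0.15,8,0],[-0.1,0.15,8,0],[-0.1,0.15,8,0]]'; python3 -m pendant '[[0,0,0.1,0],[0,0,0.2,0],[0,0,0.3,0],[0,0,0.4,0],[0,0,0.4,0]]'
```

```text
time_s: 21.97
eef_pos: [0.5539, 0.2716, 0.052]
eef_rot: [0.001, 0.071, 0.997, 0.0]
wrist_force: [-0.1, 0.7, -2.0]
opening: 0.347
grasp_force: 60.7
time_s: 22.38
eef_pos: [0.5537, 0.2718, 0.0481]
eef_rot: [0.001, 0.071, 0.997, 0.0]
wrist_force: [-1.1, -0.9, 1.4]
opening: 0.342
grasp_force: 61.9
```

```bash
python3 -m pendant '[[0,0,0.06,0],[0,0,0.06,0],[0,0,0.06,0]]'; python3 -m pendant '[[0,0,0,0],[0,0,0,0],[0,0,0,0],[0,0,0,0]]' 0.48; python3 -m pendant '[[0,0,-1,0],[0,0,-4,0],[0,0,-8,0],[0,0,-12,0],[0,0,-16,0],[0,0,-20,0],[0,0,-20,0],[0,0,-20,0]]'; python3 -m pendant '[[4,0,0,0],[7,0,0,0],[7,0,0,0],[7,0,0,0]]'; python3 studs.py pics/w10.png .067
```

```text
time_s: 22.63
eef_pos: [0.5537, 0.2718, 0.048]
eef_rot: [0.0, 0.071, 0.997, 0.0]
wrist_force: [-2.9, -1.3, 7.8]
opening: 0.344
grasp_force: 62.8
time_s: 22.97
eef_pos: [0.5536, 0.2684, 0.0479]
eef_rot: [-0.0, 0.071, 0.997, -0.002]
wrist_force: [-6.1, -16.6, 10.8]
opening: 0.477
grasp_force: 9.1
time_s: 23.63
eef_pos: [0.5553, 0.2724, 0.2513]
eef_rot: [0.004, 0.071, 0.997, 0.001]
wrist_force: [0.0, 0.3, -0.6]
opening: 0.477
grasp_force: 0.0
time_s: 23.97
eef_pos: [0.482, 0.2818, 0.2452]
eef_rot: [-0.001, 0.07, 0.998, -0.0]
wrist_force: [0.5, 0.8, -0.0]
opening: 0.481
grasp_force: 0.0
[197.6 183.5] 53 [0.4387 0.1881 0.067 ]
[214.5 183.5] 52 [0.4406 0.2019 0.067 ]
[202.2 230.2] 44 [0.4782 0.1826 0.067 ]
[218.6 230.2] 47 [0.4802 0.1964 0.067 ]
[210.7 274.1] 41 [0.5188 0.1806 0.067 ]
[226.5 274. ] 44 [0.5207 0.1944 0.067 ]
[311.1 274.2] 42 [0.5314 0.2686 0.067 ]
[326.9 274.1] 41 [0.5333 0.2825 0.067 ]
[214.3 314.4] 36 [0.5585 0.1748 0.067 ]
[311.2 314.5] 36 [0.571  0.2629 0.067 ]
[326.4 314.4] 35 [0.5729 0.2767 0.067 ]
[136.7 413.9] 80 [0.6576 0.0719 0.067 ]
[501.5 414.8] 104 [0.7101 0.4365 0.067 ]
24.0167 [0.4833 0.2817 0.2458] psi 171.87836154932555 F [0.2814 0.4548 0.8826] 0.0 0.48053167909368694
```

View pics/w10.png

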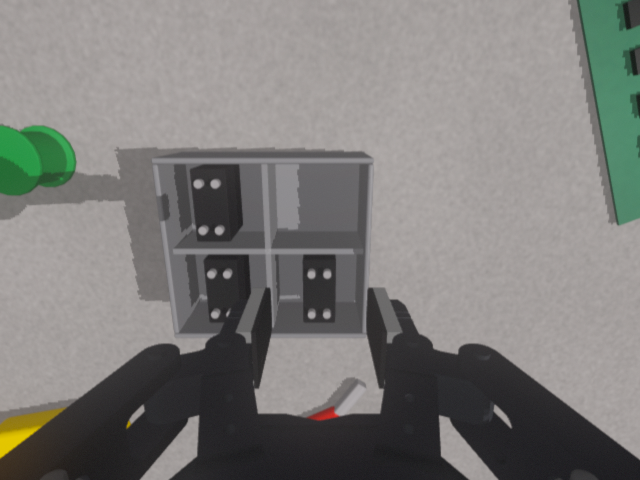

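All three modules stand on the tray floor: stud pitch matches at z = 0.067, and yaws are about -8° for each. The gripper is clear, so I'm handing in.

```bash
python3 -c "
from bench import workorder; print(workorder.hand_in())"
```

```text
the job is handed in; nothing more can be done
None
```

The tray now holds exactly three modules, upright and turned alike within about 1°; the spare module and capacitor were left standing in the crate, the meter, spool and pliers were not touched, and the job was handed in at about 24 s.

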